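Switch on the last furnace zone with the stylus

TASK

One of the five switch levers in the guarded row leans towards the robot while the other four lean away. Draw the stylus out of its covered holder by the shaft, lay it in the open two-notch rest and let go, then take it again by its handle and, holding it so, push that one lever fully over with the stylus so it leans away like the rest. Then lay the stylus back in the notches of the rest; keep the fingers off the levers and leave the other levers and everything else on the bench alone.

Things in the scene. Friction and masses are not known exactly. Their poses are not given: they have to be found in the camera images.
- stylus: Straight stylus 190 mm long, 60-130 g; origin mid-length on its centre line, +x to the tip. x=-95 to +5 mm: black square handle 22 x 22 mm; +5 to +82: steel shaft 12 x 12 mm; +82 to +95: blunt end 9 x 9 mm. At the start it lies level in the sleeve along the sleeve's x, handle inside, the front 75 to 80 mm of the shaft sticking out, its centre line 35 mm above the bench.
- stylus_handle (a point): Point on the stylus' centre line at x=-30 mm of its frame, on the handle; where the handle is free between the rest's two notches.
- stylus_tip (a point): The stylus' blunt end face, at x=+95 mm of its frame.
- sleeve: Grey covered holder fixed to the bench, 125 (x) x 70 x 59 mm high, origin at the centre of its underside. Mouth at the +x end (62 mm from the origin); a level tunnel 30 mm wide, 24 to 54 mm above the bench, runs back from there, roofed and closed behind. The stylus comes out only straight along +x and is clear once drawn 120 mm.
- rest: Open aluminium rest fixed to the bench, origin on the bench; +x is where the stylus tip must point. Two 12 mm thick uprights with flared notches open above: at x=-75 mm for the handle (notch floor 34 mm high), at x=+25 mm for the shaft (floor 39 mm high, too narrow for the handle); cheeks rise to 62 mm. The handle can be gripped between them, the shaft ahead of the front one.
- rest_seat (a point): Point 45 mm above the rest's origin: where the stylus' origin lies when seated, its x along the rest's x; up to 10 mm forward or back is fine.
- console: White switch console fixed to the bench, origin on the bench below mid-row; deck 60 mm high, x=-70 to +100 mm, 180 mm wide. Five levers along y, 30 mm apart, at x=0. Six white guard fins along x from -70 to +20 mm, up to 96 mm high, leave each lever a 26 mm wide channel, open above and at the -x end (robot side): too narrow for fingers, wide enough for the stylus held level along +x.
- switch1 (a joint): Lever of switch 1 (which of the five places it has in the row varies): a black paddle 8 mm thick, 16 mm wide, 42 mm long, hinged at its foot. 0 rad: leans 0.45 rad towards the console's -x (the robot side); 0.9 rad: leans 0.45 rad towards +x, at its stop. It swings in the console's x direction, takes about 2 N pushed 24 mm above its hinge, and stays where it is left.
- switch2 (a joint): Lever of switch 2 (which of the five places it has in the row varies): a black paddle 8 mm thick, 16 mm wide, 42 mm long, hinged at its foot. 0 rad: leans 0.45 rad towards the console's -x (the robot side); 0.9 rad: leans 0.45 rad towards +x, at its stop. It swings in the console's x direction, takes about 2 N pushed 24 mm above its hinge, and stays where it is left.
- switch3 (a joint): Lever of switch 3 (which of the five places it has in the row varies): a black paddle 8 mm thick, 16 mm wide, 42 mm long, hinged at its foot. 0 rad: leans 0.45 rad towards the console's -x (the robot side); 0.9 rad: leans 0.45 rad towards +x, at its stop. It swings in the console's x direction, takes about 2 N pushed 24 mm above its hinge, and stays where it is left.
- switch4 (a joint): Lever of switch 4 (which of the five places it has in the row varies): a black paddle 8 mm thick, 16 mm wide, 42 mm long, hinged at its foot. 0 rad: leans 0.45 rad towards the console's -x (the robot side); 0.9 rad: leans 0.45 rad towards +x, at its stop. It swings in the console's x direction, takes about 2 N pushed 24 mm above its hinge, and stays where it is left.
- switch5 (a joint): Lever of switch 5 (which of the five places it has in the row varies): a black paddle 8 mm thick, 16 mm wide, 42 mm long, hinged at its foot. 0 rad: leans 0.45 rad towards the console's -x (the robot side); 0.9 rad: leans 0.45 rad towards +x, at its stop. It swings in the console's x direction, takes about 2 N pushed 24 mm above its hinge, and stays where it is left.
- crucible: White ceramic crucible, 48 mm wide, 38 mm high, open; a bystander. Origin at the centre of its underside.
- dish: Shallow white ceramic dish, 90 mm wide, 26 mm high; a bystander. Origin at the centre of its underside.
- jar: Closed amber glass jar, 64 mm wide, 85 mm high; a bystander. Origin at the centre of its underside.
- beaker: Glass beaker, 72 mm wide, 95 mm high; a bystander. Origin at the centre of its underside.
- weight_box: Wooden box 110 x 75 x 50 mm; a bystander. Origin at the centre of its underside.
- switch1_base: Black bezel 30 x 22 mm, 4 mm high, on the console's deck, that carries the lever of switch1; origin at the centre of its underside, 60 mm above the bench, axes as the console's; the lever is hinged 4 mm straight above it (64 mm above the bench), mid-width over it.
- switch2_base: Black bezel 30 x 22 mm, 4 mm high, on the console's deck, that carries the lever of switch2; origin at the centre of its underside, 60 mm above the bench, axes as the console's; the lever is hinged 4 mm straight above it (64 mm above the bench), mid-width over it.
- switch3_base: Black bezel 30 x 22 mm, 4 mm high, on the console's deck, that carries the lever of switch3; origin at the centre of its underside, 60 mm above the bench, axes as the console's; the lever is hinged 4 mm straight above it (64 mm above the bench), mid-width over it.
- switch4_base: Black bezel 30 x 22 mm, 4 mm high, on the console's deck, that carries the lever of switch4; origin at the centre of its underside, 60 mm above the bench, axes as the console's; the lever is hinged 4 mm straight above it (64 mm above the bench), mid-width over it.
- switch5_base: Black bezel 30 x 22 mm, 4 mm high, on the console's deck, that carries the lever of switch5; origin at the centre of its underside, 60 mm above the bench, axes as the console's; the lever is hinged 4 mm straight above it (64 mm above the bench), mid-width over it.

How it is judged (in metres and radians):
On the way, in this order (a step that is already met when the one before it is completed fails the run):
1. the stylus lies released in both notches of the rest (x of stylus in the frame of rest_seat between -0.02 and 0.02 m and y of stylus in the frame of rest_seat between -0.007 and 0.007 m and z of stylus in the frame of rest_seat between -0.005 and 0.006 m and x of stylus_tip in the frame of rest_seat above 0.06 m and angle between the x axis of stylus and the x axis of rest, either way round below 0.1 rad and linear speed of stylus below 0.02 m/s and contact force between the fingers and stylus below 0.1 N), for 0.2 s.
2. the lever that stood out is pushed fully over while the stylus is held by its handle (value of joint switch1 above 0.78 rad and distance between the grasp point and stylus_handle below 0.065 m and contact force between the fingers and stylus above 1 N), for 0.1 s.
At the end, for the whole second after the job is handed in: All five levers lean away from the robot (each past 0.78 of its 0.9 rad), and the stylus lies still and released in both notches of the rest, its tip towards the rest's +x, its middle within 20 mm of the seat along the rest, 7 mm across it and 6 mm in height, in line within 0.1 rad (all of step 1 and value of joint each of switch1, switch2, switch3, switch4, switch5 above 0.78 rad); the robot touches nothing.
It fails at once if a finger or the arm touches a switch lever (contact force between any of the fingers, the arm and switch1_base above 0.5 N or contact force between any of the fingers, the arm and switch2_base above 0.5 N or contact force between any of the fingers, the arm and switch3_base above 0.5 N or contact force between any of the fingers, the arm and switch4_base above 0.5 N or contact force between any of the fingers, the arm and switch5_base above 0.5 N).
It fails at once if one of the levers that were already over is pushed by the stylus or moved (contact force between stylus and switch2_base above 2 N or contact force between stylus and switch3_base above 2 N or contact force between stylus and switch4_base above 2 N or contact force between stylus and switch5_base above 2 N or value of joint any of switch2, switch3, switch4, switch5 below 0.75 rad).
It fails at once if another thing on the bench is moved more than 30 mm (distance of any of crucible, dish, jar, beaker, weight_box from where it was at the start of the episode above 0.03 m).
It also fails if it takes over 67 s, if anything falls off the work surface, if the arm or the gripper's body presses on something with over 40 N, if the wrist force passes 120 N, or if a joint passes its speed limit or range.

ROBOT

A 6-joint arm with a two-finger parallel gripper is mounted at the origin on the work surface. World frame = base frame: x ahead of the robot, y to its left, z up, the work surface at z = 0. Lengths are in mm, angles in degrees, forces in N, time in s.
With the tool pointing down it reaches from about 300 to 850 mm from the base axis. Payload 4.2 kg.
Tool frame: the origin (TCP) lies at the very end of the fingers, on their centre line; the grasp point (between the pads) lies 19 mm behind it (env.grip_point_offset is the distance from the TCP to the grasp point, in mm); z points along the fingers, y is the line along which they close (so a half turn about z gives the same grasp; the last joint's range is limited). The gripper opens to 91 mm and grips with 3 to 60 N. Pads are 32 mm wide; open, the fingers measure 118 mm over their backs; the gripper's body (76 mm by 178 mm) begins 60 mm behind the grasp point.
Start: joints at [75.229, 18.312, 89.639, -0, 72.044, -1.146], TCP at [135.451, 558.835, 213.976] pointing down, gripper open.
Joint ranges: [-177.97, 177.97], [-48.28, 115.42], [12.27, 149.76], [-77.06, 257.06], [2.81, 150.46], [-146.56, 146.56]. Speed limits (degrees/s): [147.25, 147.25, 180, 180, 180, 180].

INTERFACE

Orientations are given as [roll, pitch, yaw] about the fixed x, y, z axes, in that order (R = Rz(yaw) Ry(pitch) Rx(roll)).
In Python, from workcell import env gives the robot as it stands. The module is installed in compiled form; this text tells all that it offers.
- The arm moves only by the tool arm_command, never from a script. Its argument "rows" is a list of rows, each an object with "delta_pos": the shift along the tool's x, y, z in mm, a list of three; "roll": the turn about the tool's z in units of 5 degrees (1.0 is 5 degrees); "jaw": the opening in per cent of the stroke, from 0 (shut) to 100 (fully open). A call has 1 to 20 rows; each row is the pose to reach, as a shift and turn from the pose commanded when the call began, along the tool's axes at that moment; what a row does not reach only later rows make up. A row lasts 1/12 s, in which the tool goes at most 41.7 mm and 7.16 degrees, less where a joint would pass 70% of its speed; a pose out of reach is approached as far as the arm can. A call with a gripper value outside its range is refused whole. The fingers move at their own pace and stop on an object; "squeeze" is the grip in N (left out, the last holds). Time passes only in rows, so rows that repeat a pose let the fingers close. It gives the time, the measured TCP pose, the force, the opening and the grip force at its end, in the units of the state.
- env.state(): the state, without advancing time (a new reading comes with each control period).
- env.grab_frame(name): name is "side" or "top" or "wrist"; returns a dict with "img" (480x640x3 uint8, blue, green, red), "z_map" (480x640 float32, mm along the optical axis (not along the pixel's ray), 0 where there is no reading), "fov_y" (degrees; the focal length in pixels is half the picture's height over the tangent of half this angle, whatever the lens; pixels are square), "cx", "cy" (the principal point, pixels), "R" (3x3) and "t" (3): a world point X has camera coordinates R X + t; the wrist camera has in their place "T_tool_cam" (4x4, takes a point from camera to tool coordinates, whose origin is the TCP and whose axes are the flange's). Camera axes: x right, y down, z forward; pixel columns grow to the right and rows downward; lengths in mm; the calibration is good to about 2 mm. The wrist camera is an equidistant fisheye: a pixel r from the principal point sees the ray r / f radians off the axis. A picture is of the moment at which its call begins: read the wrist's pose just before it.
- env.job_done(): hands the job in; it is judged then, once.
The state is a dict: "time_s": time; "qpos": joint angles; "qvel": joint speeds; "effort": joint torques, N m; "ee_pos": TCP position; "ee_rot": TCP orientation; "force": force on the tool from outside, world axes, zero at the start; "torque": the same for the moment, N m; "gripper_width": finger opening in mm; "gripper_force": force on a finger pad.
Only numpy, scipy, OpenCV 4.12 (cv2) and the standard library are available. Lean on these libraries where they do the work, as an engineer would, in place of code of your own. Each camera call takes 0.05 s, during which the arm holds its last target. There are 200 camera calls.

## Working session

There is one attempt and no reset: what is moved stays moved. The work goes in short steps, Python scripts to look and compute and a tool call to move; the robot and the scene stay as the last step left them, time stands still between calls to the robot, and variables do not carry over. Pictures are saved under pics/ and viewed, at most 10 in all, crops included, and the job is handed in when it is done.

Besides the shell and the picture viewer there is one more tool, called after "Emit:" by a JSON object that holds its "api" and its "payload", one argument or row to a line. arm_command: Moves the arm, as the interface text tells. Its arguments: {"type":"object","properties":{"rows":{"type":"array"},"squeeze":{"type":"number"}},"required":["rows"]}

```bash
mkdir -p pics; cat > h.py <<'E'
import numpy as np, cv2
from workcell import env
def cloud(f):
    z=f["z_map"]; h,w=z.shape; F=h/2/np.tan(np.radians(f["fov_y"]/2))
    v,u=np.mgrid[:h,:w]
    P=np.stack([(u-f["cx"])/F*z,(v-f["cy"])/F*z,z],-1)
    W=(P-np.array(f["t"]))@np.array(f["R"]); W[z==0]=np.nan
    return W
E
python3 - <<'E'
from h import *
print(env.state())
for n in("top","side"):
    f=env.grab_frame(n); cv2.imwrite(f"pics/{n}.png",f["img"]); np.savez(n,W=cloud(f),img=f["img"],R=f["R"],t=f["t"],k=[f["fov_y"],f["cx"],f["cy"]])
    print(n,f["R"],f["t"],f["fov_y"])
E
```

```text
{'time_s': 0.0, 'qpos': array([ 7.52298782e+01,  1.83516643e+01,  8.97066227e+01,  9.32987698e-05,
        7.20445136e+01, -1.14593857e+00]), 'qvel': array([ 0.0800601 ,  0.09935527, -0.00534974, -0.03348942,  0.00665502,
        0.0691086 ]), 'effort': array([ 3.10835218e-03, -4.12458622e+01, -2.31972349e+01,  7.29578314e-02,
        4.54510795e-02, -1.40857501e-04]), 'ee_pos': array([135.31097111, 558.32537986, 213.11859094]), 'ee_rot': array([-1.79897222e+02, -2.14460107e-03,  1.66375786e+02]), 'force': array([ 0.99867349,  0.10478795, -0.36162899]), 'torque': array([-0.05413327,  0.01246942, -0.03700611]), 'gripper_force': 0.0, 'gripper_width': 90.9527017731427}
top [[-0.01754183 -0.99981482 -0.00791211]
 [-0.99406959  0.01828934 -0.10719682]
 [ 0.10732168  0.00598476 -0.99420634]] [ 41.16925148 562.99818636 992.97868181] 49.870762640418775
side [[-0.99928944 -0.0371652   0.00627385]
 [-0.02879341  0.64532746 -0.76336322]
 [ 0.02432186 -0.76300145 -0.64593903]] [579.75553876  72.63329768 949.35278647] 56.12355242419515
```

View pics/top.png

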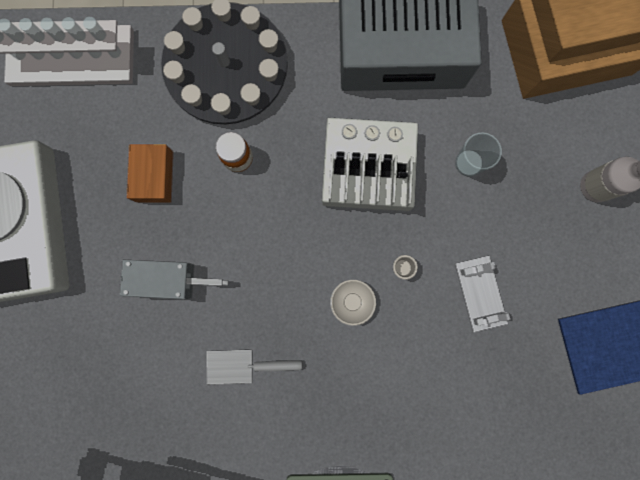

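View pics/side.png

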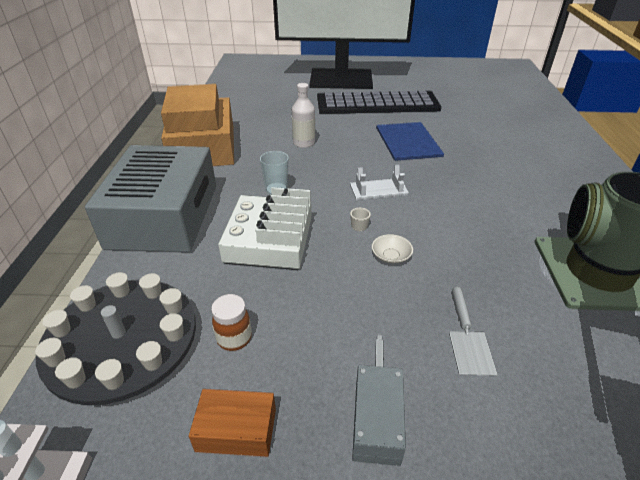

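```bash
python3 - <<'E'
from h import *
T=np.load("top.npz");S=np.load("side.npz")
def crop(D,x0,y0,w,h,s): return cv2.resize(D["img"][y0:y0+h,x0:x0+w],(s*w,s*h),interpolation=cv2.INTER_CUBIC)
a=crop(T,445,245,80,95,3);a=cv2.resize(a,(253,300));b=crop(T,315,110,110,110,3);b=cv2.resize(b,(300,300))
c=crop(S,345,160,70,45,5)[:300];c=cv2.resize(c,(400,257));d=cv2.resize(crop(S,215,180,105,90,3),(350,300))
o=np.zeros((600,800,3),np.uint8);o[:300,:253]=a;o[:300,300:600]=b;o[300:557,:400]=c;o[300:600,420:770]=d
cv2.imwrite("pics/z.png",o)
W=T["W"];img=T["img"]
def sel(x0,y0,x1,y1,zl,zh):
    P=W[y0:y1,x0:x1].reshape(-1,3);return P[(P[:,2]>zl)&(P[:,2]<zh)]
def rect(n,P):
    r=cv2.minAreaRect(P[:,:2].astype(np.float32));print(n,len(P),np.round(r[0],1),np.round(r[1],1),round(r[2],1),"z",np.round(np.percentile(P[:,2],[5,50,95]),1));return r
rect("sleeve",sel(110,250,192,310,54,64))
rect("stylus",sel(192,265,240,300,28,48))
rect("deck",sel(310,105,430,225,57,63))
rect("fins",sel(310,105,430,225,85,100))
rect("restbase",sel(445,245,525,340,4,20))
for n,b in (("up1",(450,245,505,290)),("up2",(465,300,520,340))):
    rect(n,sel(*b,30,70)); 
    P=sel(*b,30,70); print(np.round(P[P[:,1].argsort()][::2],0).tolist())
E
```

```text
sleeve 2353 [483.8 350.3] [127.1  69.8] 86.4 z [55.6 58.5 61.3]
stylus 219 [477.7 245.2] [70.1 11.7] 88.5 z [36.1 39.9 42.8]
deck 4765 [705.1 -71.6] [179.3 169.6] 85.3 z [57.3 59.4 62.3]
fins 956 [666.3 -68.8] [154.1  91.9] 85.4 z [87.1 94.5 98.9]
restbase 1975 [ 455.8 -298.2] [154.  171.7] 89.3 z [ 4.6  7.2 10.6]
up1 204 [ 494.1 -281.3] [12.  62.6] 12.4 z [35.5 40.1 62.5]
[[497.0, -313.0, 33.0], [503.0, -310.0, 35.0], [497.0, -309.0, 39.0], [505.0, -308.0, 36.0], [505.0, -304.0, 37.0], [494.0, -301.0, 60.0], [500.0, -299.0, 63.0], [494.0, -299.0, 62.0], [502.0, -298.0, 59.0], [500.0, -298.0, 61.0], [504.0, -298.0, 62.0], [492.0, -297.0, 62.0], [503.0, -296.0, 37.0], [498.0, -295.0, 56.0], [496.0, -295.0, 62.0], [498.0, -295.0, 63.0], [502.0, -294.0, 60.0], [495.0, -294.0, 59.0], [500.0, -294.0, 61.0], [495.0, -294.0, 55.0], [493.0, -293.0, 50.0], [491.0, -293.0, 51.0], [501.0, -292.0, 54.0], [495.0, -292.0, 54.0], [502.0, -292.0, 55.0], [500.0, -292.0, 62.0], [497.0, -292.0, 50.0], [491.0, -291.0, 44.0], [501.0, -291.0, 48.0], [495.0, -290.0, 48.0], [501.0, -290.0, 56.0], [499.0, -2
[... 3536 characters left out ...]
.0, 51.0], [389.0, -284.0, 57.0], [387.0, -282.0, 55.0], [389.0, -282.0, 56.0], [389.0, -282.0, 31.0], [391.0, -282.0, 56.0], [397.0, -282.0, 58.0], [397.0, -282.0, 34.0], [395.0, -281.0, 35.0], [391.0, -281.0, 54.0], [397.0, -281.0, 31.0], [397.0, -280.0, 57.0], [395.0, -280.0, 33.0], [388.0, -280.0, 33.0], [391.0, -280.0, 34.0], [387.0, -279.0, 52.0], [390.0, -279.0, 34.0], [395.0, -279.0, 56.0], [389.0, -278.0, 31.0], [389.0, -278.0, 57.0], [391.0, -278.0, 33.0], [391.0, -278.0, 58.0], [394.0, -277.0, 35.0], [397.0, -277.0, 56.0], [393.0, -276.0, 32.0], [388.0, -276.0, 32.0], [390.0, -275.0, 34.0], [388.0, -274.0, 32.0], [390.0, -273.0, 35.0], [393.0, -273.0, 30.0], [396.0, -271.0, 36.0]]
```

View pics/z.png

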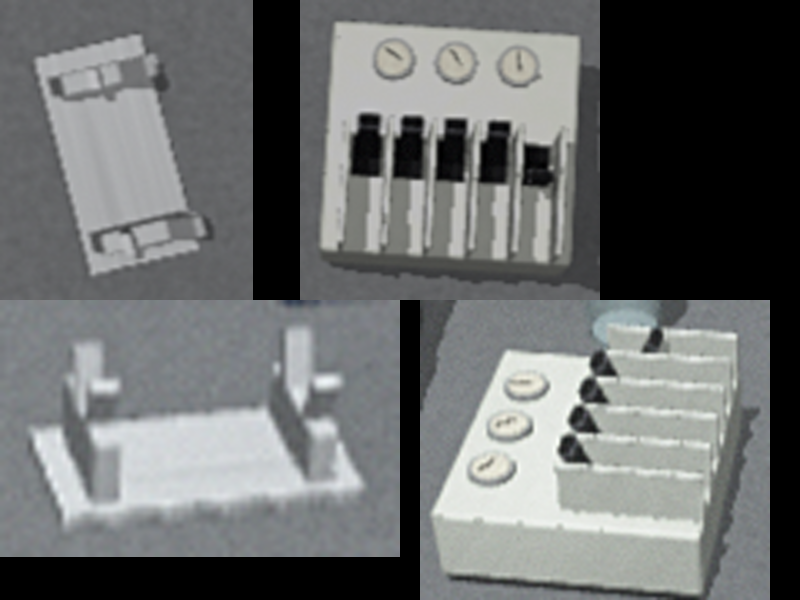

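The far-right lever, at about pixel (402,170) in the top view, is the odd one out. It leans towards the robot. The rest's front (narrow, 39 mm) notch is its far upright at (477,267), so the rest's +x points away from the robot at a yaw of about 12.5°. The sleeve is at (155,280), with the stylus tip pointing to −y.

```bash
cat >> h.py <<'E'
from scipy.spatial.transform import Rotation as Ro
def go(x,y,z,yaw):
    s=env.state(); R=Ro.from_euler("xyz",s["ee_rot"],degrees=True).as_matrix()
    d=R.T@(np.array([x,y,z])-s["ee_pos"]); dy=(yaw-s["ee_rot"][2]+180)%360-180
    print("t",round(s["time_s"],2),"pos",np.round(s["ee_pos"],1),"rot",np.round(s["ee_rot"],1),"q1,6",np.round(s["qpos"][[0,5]],0),"w",round(s["gripper_width"],1),"F",np.round(s["force"],1),s["gripper_force"])
    print("delta",np.round(d,1),"roll units",round(-dy/5,2))
def wcloud():
    s=env.state(); f=env.grab_frame("wrist"); z=f["z_map"]; h,w=z.shape; F=h/2/np.tan(np.radians(f["fov_y"]/2))
    v,u=np.mgrid[:h,:w]; a=(u-f["cx"])/F; b=(v-f["cy"])/F; r=np.hypot(a,b)+1e-9
    k=np.tan(np.minimum(r,1.5))/r; P=np.stack([a*k*z,b*k*z,z],-1)
    T=f["T_tool_cam"]; P=P@T[:3,:3].T+T[:3,3]
    W=P@Ro.from_euler("xyz",s["ee_rot"],degrees=True).as_matrix().T+s["ee_pos"]
    W[(z==0)|(r>1.3)]=np.nan
    return W,f["img"]
E
python3 -c "
from h import *
go(477.5,246.5,110,86.5)"
```

```text
t 0.1 pos [135.3 558.4 213.2] rot [-179.9   -0.   166.4] q1,6 [75. -1.] w 91.2 F [-0.5  0.2  0.4] 0.0
delta [-406.  -222.4  103.6] roll units 15.98
```

Emit:
{"api": "arm_command", "payload": {
  "rows": [
    {"delta_pos": [-100,-55,25],"roll": 4,"jaw": 100},
    {"delta_pos": [-100,-55,25],"roll": 4,"jaw": 100},
    {"delta_pos": [-100,-55,25],"roll": 4,"jaw": 100},
    {"delta_pos": [-200,-110,50],"roll": 8,"jaw": 100},
    {"delta_pos": [-200,-110,50],"roll": 8,"jaw": 100},
    {"delta_pos": [-200,-110,50],"roll": 8,"jaw": 100},
    {"delta_pos": [-300,-165,75],"roll": 12,"jaw": 100},
    {"delta_pos": [-300,-165,75],"roll": 12,"jaw": 100},
    {"delta_pos": [-300,-165,75],"roll": 12,"jaw": 100},
    {"delta_pos": [-406,-222.4,103.6],"roll": 16,"jaw": 100},
    {"delta_pos": [-406,-222.4,103.6],"roll": 16,"jaw": 100},
    {"delta_pos": [-406,-222.4,103.6],"roll": 16,"jaw": 100},
    {"delta_pos": [-406,-222.4,103.6],"roll": 16,"jaw": 100},
    {"delta_pos": [-406,-222.4,103.6],"roll": 16,"jaw": 100},
    {"delta_pos": [-406,-222.4,103.6],"roll": 16,"jaw": 100}
  ]
}}

```text
time_s: 1.35
ee_pos: [477.1, 247.0, 110.0]
ee_rot: [-179.9, 0.0, 86.4]
force: [0.3, -0.0, 0.2]
gripper_width: 91.6
gripper_force: 0.0
```

```bash
python3 - <<'E'
from h import *
W,img=wcloud(); np.savez("w1",W=W,img=img); cv2.imwrite("pics/w1.png",img)
m=(W[...,2]>30)&(W[...,2]<50)&(abs(W[...,0]-478)<30)&(W[...,1]<285)&(W[...,1]>195)
P=W[m]; print(len(P))
if len(P): 
  r=cv2.minAreaRect(P[:,:2].astype(np.float32)); print(r,np.median(P[:,2]),P[:,1].min(),P[:,1].max())
  for y in(215,230,246,262,277):
    Q=P[abs(P[:,1]-y)<3]; print(y,len(Q),Q.min(0) if len(Q) else"",Q.max(0) if len(Q) else "")
go(477.5,246.5,16,86.5)
E
```

```text
1781
((477.8669738769531, 247.2086639404297), (74.55135345458984, 11.8046236038208), 86.7539291381836) 41.12688441106424 210.00090228827372 284.5860935177771
215 97 [471.88560263 212.01628671  37.10010118] [480.73928697 217.92370373  40.85945776]
230 150 [470.86544488 227.02462247  39.43044011] [482.9295117  232.96582939  43.18696935]
246 151 [471.9810751  243.04821504  39.51867621] [483.80532283 248.91007446  42.47713941]
262 159 [473.0476766  259.04525931  39.50345821] [484.70706978 264.92804354  42.96029696]
277 162 [474.09232855 274.02758604  39.4476722 ] [485.6059207  279.99672884  43.22271376]
t 1.4 pos [476.9 247.6 110.4] rot [-180.    -0.    86.4] q1,6 [26. 30.] w 91.1 F [0.4 0.9 0.3] 0.0
delta [-1.1  0.7 94.4] roll units -0.01
```

View pics/w1.png

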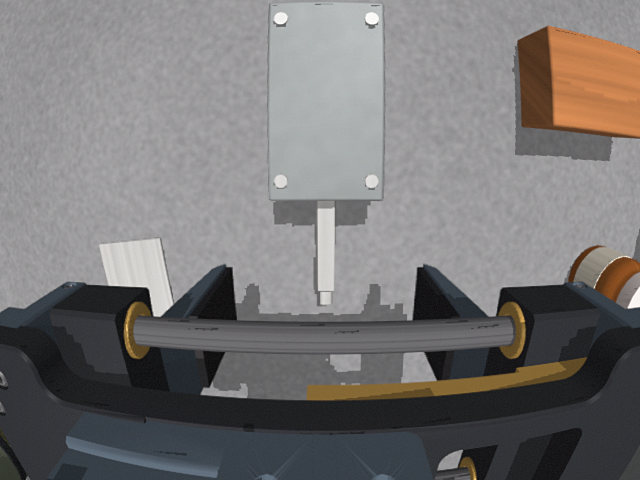

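The wrist view shows the shaft centred between the open fingers, running from pixel (326,200) to (325,303). The grasp can go ahead.

Emit:
{"api": "arm_command", "payload": {
  "rows": [
    {"delta_pos": [0,1,30],"roll": 0,"jaw": 100},
    {"delta_pos": [0,1,60],"roll": 0,"jaw": 100},
    {"delta_pos": [0,1,80],"roll": 0,"jaw": 100},
    {"delta_pos": [0,1,90],"roll": 0,"jaw": 100},
    {"delta_pos": [0,1,94],"roll": 0,"jaw": 100},
    {"delta_pos": [0,1,94],"roll": 0,"jaw": 100},
    {"delta_pos": [0,1,94],"roll": 0,"jaw": 0},
    {"delta_pos": [0,1,94],"roll": 0,"jaw": 0},
    {"delta_pos": [0,1,94],"roll": 0,"jaw": 0},
    {"delta_pos": [0,1,94],"roll": 0,"jaw": 0},
    {"delta_pos": [0,1,94],"roll": 0,"jaw": 0},
    {"delta_pos": [0,1,94],"roll": 0,"jaw": 0},
    {"delta_pos": [0,1,94],"roll": 0,"jaw": 0},
    {"delta_pos": [0,1,94],"roll": 0,"jaw": 0},
    {"delta_pos": [0,1,94],"roll": 0,"jaw": 0},
    {"delta_pos": [0,1,94],"roll": 0,"jaw": 0}
  ],
  "squeeze": 30
}}

```text
time_s: 2.73
ee_pos: [478.6, 247.0, 16.3]
ee_rot: [-180.0, -0.0, 86.4]
force: [-0.0, -0.2, 0.4]
gripper_width: 27.4
gripper_force: 0.0
```

```bash
python3 - <<'E'
from h import *
go(477.9-135*np.cos(np.radians(86.6)),247-135*np.sin(np.radians(86.6)),16,86.5)
E
```

```text
t 2.73 pos [478.6 247.   16.3] rot [-180.    -0.    86.4] q1,6 [26. 30.] w 27.4 F [-0.  -0.2  0.4] 0.0
delta [-135.    -0.2    0.3] roll units -0.03
```

Emit:
{"api": "arm_command", "payload": {
  "rows": [
    {"delta_pos": [0,0,0],"roll": 0,"jaw": 0},
    {"delta_pos": [0,0,0],"roll": 0,"jaw": 0},
    {"delta_pos": [0,0,0],"roll": 0,"jaw": 0},
    {"delta_pos": [0,0,0],"roll": 0,"jaw": 0},
    {"delta_pos": [0,0,0],"roll": 0,"jaw": 0},
    {"delta_pos": [0,0,0],"roll": 0,"jaw": 0},
    {"delta_pos": [-2,0,0],"roll": 0,"jaw": 0},
    {"delta_pos": [-5,0,0],"roll": 0,"jaw": 0},
    {"delta_pos": [-10,0,0],"roll": 0,"jaw": 0},
    {"delta_pos": [-10,0,0],"roll": 0,"jaw": 0}
  ]
}}

```text
time_s: 3.57
ee_pos: [477.8, 236.1, 16.3]
ee_rot: [-180.0, 0.0, 86.4]
force: [-0.9, -0.7, 0.3]
gripper_width: 12.0
gripper_force: 30.0
```

Emit:
{"api": "arm_command", "payload": {
  "rows": [
    {"delta_pos": [-5,0,0],"roll": 0,"jaw": 0},
    {"delta_pos": [-15,0,0],"roll": 0,"jaw": 0},
    {"delta_pos": [-27,0,0],"roll": 0,"jaw": 0},
    {"delta_pos": [-39,0,0],"roll": 0,"jaw": 0},
    {"delta_pos": [-51,0,0],"roll": 0,"jaw": 0},
    {"delta_pos": [-63,0,0],"roll": 0,"jaw": 0},
    {"delta_pos": [-75,0,0],"roll": 0,"jaw": 0},
    {"delta_pos": [-87,0,0],"roll": 0,"jaw": 0},
    {"delta_pos": [-99,0,0],"roll": 0,"jaw": 0},
    {"delta_pos": [-111,0,0],"roll": 0,"jaw": 0},
    {"delta_pos": [-121,0,0],"roll": 0,"jaw": 0},
    {"delta_pos": [-127,0,0],"roll": 0,"jaw": 0},
    {"delta_pos": [-130,0,0],"roll": 0,"jaw": 0},
    {"delta_pos": [-130,0,-10],"roll": 0,"jaw": 0},
    {"delta_pos": [-130,0,-30],"roll": 0,"jaw": 0},
    {"delta_pos": [-130,0,-60],"roll": 0,"jaw": 0},
    {"delta_pos": [-130,0,-90],"roll": 0,"jaw": 0},
    {"delta_pos": [-130,0,-110],"roll": 0,"jaw": 0},
    {"delta_pos": [-130,0,-120],"roll": 0,"jaw": 0},
    {"delta_pos": [-130,0,-120],"roll": 0,"jaw": 0}
  ],
  "squeeze": 45
}}

```text
time_s: 5.23
ee_pos: [471.6, 107.8, 138.9]
ee_rot: [179.7, -0.1, 86.4]
force: [0.4, 0.1, -0.8]
gripper_width: 11.7
gripper_force: 45.0
```

```bash
python3 - <<'E'
from h import *
a=np.radians(12.5); ax=np.array([np.cos(a),np.sin(a)]); o=np.array([469.6,-285.6])+59*ax
go(o[0],o[1],90,192.5)
# rest refinement in its frame
W=np.load("top.npz")["W"].reshape(-1,3); p=(W[:,:2]-[469.6,-285.6]); u=p@ax; v=p@[-ax[1],ax[0]]; z=W[:,2]
for x in(-75,25):
    for zl,zh in((50,70),(42,50)):
        m=(abs(u-x)<9)&(abs(v)<40)&(z>zl)&(z<zh); print(x,zl,np.round([u[m].mean()],1),"v-",np.round(np.percentile(v[m&(v<0)],[2,50,98]),1),"v+",np.round(np.percentile(v[m&(v>0)],[2,50,98]),1))
# stylus now
f=env.grab_frame("side");P=cloud(f)
s=env.state()["ee_pos"]
m=(abs(P[...,0]-s[0])<35)&(P[...,1]>s[1]-60)&(P[...,1]<s[1]+170)&(P[...,2]>80)&(P[...,2]<s[2]+45)
Q=P[m]
for y in np.arange(s[1]-60,s[1]+170,15):
    q=Q[abs(Q[:,1]-y)<3]
    if len(q): print(round(y-s[1]),len(q),np.round(q.min(0),0),np.round(q.max(0),0))
E
```

```text
t 5.23 pos [471.6 107.8 138.9] rot [ 1.797e+02 -1.000e-01  8.640e+01] q1,6 [12. 15.] w 11.7 F [ 0.4  0.1 -0.8] 44.997628927230835
delta [-376.5   79.1   48.7] roll units -21.22
-75 50 [-74.8] v- [-25.  -20.8 -16.6] v+ [16.9 21.6 24.7]
-75 42 [-74.4] v- [-21.4 -15.8 -14.2] v+ [15.  17.5 20.1]
25 50 [24.7] v- [-20.8 -14.8  -9.8] v+ [10.8 16.7 19.6]
25 42 [25.5] v- [-12.4  -9.5  -5.9] v+ [7.3 8.  8.7]
-30 8 [468.  76. 161.] [473.  80. 163.]
-15 14 [466.  90. 162.] [474.  96. 169.]
0 20 [466. 105. 163.] [477. 110. 182.]
15 232 [456. 120. 139.] [491. 126. 182.]
30 16 [469. 135. 162.] [480. 140. 165.]
45 18 [470. 150. 162.] [481. 155. 165.]
60 39 [466. 165. 149.] [487. 171. 170.]
75 40 [467. 180. 152.] [488. 185. 170.]
90 38 [468. 195. 153.] [489. 200. 170.]
105 40 [470. 210. 155.] [490. 215. 170.]
120 42 [470. 225. 157.] [491. 231. 170.]
135 52 [470. 240. 158.] [492. 245. 170.]
150 153 [471. 255. 148.] [492. 260. 170.]
```

Emit:
{"api": "arm_command", "payload": {
  "rows": [
    {"delta_pos": [-8,2,0],"roll": -0.4,"jaw": 0},
    {"delta_pos": [-24,5,0],"roll": -1.3,"jaw": 0},
    {"delta_pos": [-45,9,0],"roll": -2.5,"jaw": 0},
    {"delta_pos": [-67,14,0],"roll": -3.8,"jaw": 0},
    {"delta_pos": [-89,19,0],"roll": -5,"jaw": 0},
    {"delta_pos": [-111,23,0],"roll": -6.3,"jaw": 0},
    {"delta_pos": [-133,28,0],"roll": -7.5,"jaw": 0},
    {"delta_pos": [-155,33,0],"roll": -8.8,"jaw": 0},
    {"delta_pos": [-177,37,0],"roll": -10,"jaw": 0},
    {"delta_pos": [-199,42,0],"roll": -11.3,"jaw": 0},
    {"delta_pos": [-221,46,0],"roll": -12.5,"jaw": 0},
    {"delta_pos": [-243,51,0],"roll": -13.8,"jaw": 0},
    {"delta_pos": [-265,56,0],"roll": -15,"jaw": 0},
    {"delta_pos": [-287,60,0],"roll": -16.3,"jaw": 0},
    {"delta_pos": [-309,65,0],"roll": -17.5,"jaw": 0},
    {"delta_pos": [-331,70,0],"roll": -18.8,"jaw": 0},
    {"delta_pos": [-352,74,0],"roll": -20,"jaw": 0},
    {"delta_pos": [-368,77,0],"roll": -20.8,"jaw": 0},
    {"delta_pos": [-375,79,0],"roll": -21.2,"jaw": 0},
    {"delta_pos": [-376.5,79.1,0],"roll": -21.2,"jaw": 0}
  ]
}}

```text
time_s: 6.95
ee_pos: [524.6, -274.6, 134.3]
ee_rot: [179.9, -0.1, -167.7]
force: [-0.0, -0.7, -1.8]
gripper_width: 11.5
gripper_force: 45.0
```

Emit:
{"api": "arm_command", "payload": {
  "rows": [
    {"delta_pos": [0,0,3],"roll": 0,"jaw": 0},
    {"delta_pos": [0,0,10],"roll": 0,"jaw": 0},
    {"delta_pos": [0,0,22],"roll": 0,"jaw": 0},
    {"delta_pos": [0,0,35],"roll": 0,"jaw": 0},
    {"delta_pos": [0,0,45],"roll": 0,"jaw": 0},
    {"delta_pos": [0,0,50],"roll": 0,"jaw": 0},
    {"delta_pos": [0,0,50],"roll": 0,"jaw": 0},
    {"delta_pos": [0,0,50],"roll": 0,"jaw": 0}
  ]
}}

```text
time_s: 7.62
ee_pos: [524.9, -273.1, 86.1]
ee_rot: [180.0, -0.0, -167.6]
force: [-0.0, -0.2, -0.5]
gripper_width: 11.8
gripper_force: 45.0
```

```bash
python3 - <<'E'
from h import *
a=np.radians(12.5); ax=np.array([np.cos(a),np.sin(a)]); r0=np.array([469.6,-285.6]);o=r0+59*ax
go(o[0],o[1],60,192.5)
W,img=wcloud(); cv2.imwrite("pics/w2.png",img); np.savez("w2",W=W)
P=W.reshape(-1,3);p=P[:,:2]-r0;u=p@ax;v=p@[-ax[1],ax[0]];z=P[:,2]
for x in(-90,-60,-40,-20,0,15,30,40):
    m=(abs(u-x)<4)&(abs(v)<16)&(z>85)&(z<130)
    if m.any(): print("sty",x,m.sum(),np.round(np.percentile(v[m],[3,97]),1),np.round(np.percentile(z[m],[10,50]),1))
for x in(-75,25):
    for zl,zh in((56,66),(44,52)):
        m=(abs(u-x)<11)&(abs(v)<40)&(z>zl)&(z<zh); print(x,zl,m.sum(),np.round(np.percentile(u[m],[2,98]),1) if m.any() else "","v-",np.round(np.percentile(v[m&(v<0)],[2,50,98]),1) if (m&(v<0)).any() else "","v+",np.round(np.percentile(v[m&(v>0)],[2,50,98]),1) if (m&(v>0)).any() else "")
E
```

```text
t 7.62 pos [ 524.9 -273.1   86.1] rot [ 180.    -0.  -167.6] q1,6 [ -29. -131.] w 11.8 F [-0.  -0.2 -0.5] 44.99760568141937
delta [-2.3 -0.2 26.1] roll units -0.02
sty -60 1087 [-10.3  10. ] [114.3 115.7]
sty -40 1166 [-10.6   9.9] [114.3 115.7]
sty -20 1191 [-10.7   9.9] [114.3 115.7]
sty 0 1029 [-10.4   9.7] [114.1 115.6]
sty 15 562 [-6.1  5.1] [110.1 110.9]
sty 30 532 [-6.3  5.3] [110.1 110.9]
sty 40 2021 [-14.5  14. ] [ 96.1 111.2]
-75 56 499 [-80.6 -69. ] v- [-26.6 -23.2 -20.1] v+ [16.9 20.  23.4]
-75 44 187 [-80.5 -68.7] v- [-23.1 -18.  -16.6] v+ [15.  16.9 20.4]
25 56 772 [18.8 30.9] v- [-22.2 -17.8 -13.9] v+ [10.  14.  18.4]
25 44 214 [19.  30.7] v- [-17.3 -11.3  -9.3] v+ [ 7.9  8.6 13.7]
```

View pics/w2.png

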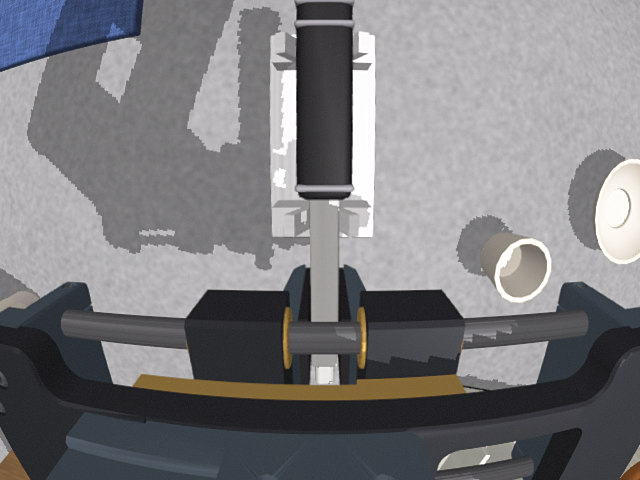

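The wrist view shows the handle over the rest, at columns 297–352 against cheeks at 272–375. It measures about 1.2 mm off the notch centre, so I'll correct that and lower it.

Emit:
{"api": "arm_command", "payload": {
  "rows": [
    {"delta_pos": [-2,-1.2,5],"roll": 0,"jaw": 0},
    {"delta_pos": [-2,-1.2,13],"roll": 0,"jaw": 0},
    {"delta_pos": [-2,-1.2,22],"roll": 0,"jaw": 0},
    {"delta_pos": [-2,-1.2,30],"roll": 0,"jaw": 0},
    {"delta_pos": [-2,-1.2,37],"roll": 0,"jaw": 0},
    {"delta_pos": [-2,-1.2,43],"roll": 0,"jaw": 0},
    {"delta_pos": [-2,-1.2,48],"roll": 0,"jaw": 0},
    {"delta_pos": [-2,-1.2,52],"roll": 0,"jaw": 0},
    {"delta_pos": [-2,-1.2,55],"roll": 0,"jaw": 0},
    {"delta_pos": [-2,-1.2,57],"roll": 0,"jaw": 0},
    {"delta_pos": [-2,-1.2,59],"roll": 0,"jaw": 0},
    {"delta_pos": [-2,-1.2,59],"roll": 0,"jaw": 0},
    {"delta_pos": [-2,-1.2,59],"roll": 0,"jaw": 0}
  ]
}}

```text
time_s: 8.75
ee_pos: [527.2, -274.2, 27.4]
ee_rot: [-180.0, 0.0, -167.6]
force: [0.5, -0.5, -1.4]
gripper_width: 11.4
gripper_force: 45.0
```

Emit:
{"api": "arm_command", "payload": {
  "rows": [
    {"delta_pos": [0,0,1],"roll": 0,"jaw": 0},
    {"delta_pos": [0,0,1],"roll": 0,"jaw": 0},
    {"delta_pos": [0,0,1],"roll": 0,"jaw": 66},
    {"delta_pos": [0,0,1],"roll": 0,"jaw": 66},
    {"delta_pos": [0,0,1],"roll": 0,"jaw": 66},
    {"delta_pos": [0,0,1],"roll": 0,"jaw": 66},
    {"delta_pos": [0,0,1],"roll": 0,"jaw": 66},
    {"delta_pos": [0,0,1],"roll": 0,"jaw": 66},
    {"delta_pos": [0,0,1],"roll": 0,"jaw": 66},
    {"delta_pos": [0,0,1],"roll": 0,"jaw": 66},
    {"delta_pos": [0,0,-20],"roll": 0,"jaw": 66},
    {"delta_pos": [0,0,-50],"roll": 0,"jaw": 66},
    {"delta_pos": [0,0,-80],"roll": 0,"jaw": 66},
    {"delta_pos": [0,0,-80],"roll": 0,"jaw": 66},
    {"delta_pos": [0,0,-80],"roll": 0,"jaw": 66}
  ]
}}

```text
time_s: 10.0
ee_pos: [528.2, -274.8, 109.3]
ee_rot: [-179.8, 0.2, -167.6]
force: [0.8, 0.4, -1.0]
gripper_width: 60.0
gripper_force: 0.0
```

```bash
cat > chk.py <<'E'
from h import *
a=np.radians(12.5); ax=np.array([np.cos(a),np.sin(a)]); r0=np.array([469.6,-285.6])
o=r0-30*ax
go(o[0],o[1],26,192.5)
W,img=wcloud(); cv2.imwrite("pics/w3.png",img)
P=W.reshape(-1,3);p=P[:,:2]-r0;u=p@ax;v=p@[-ax[1],ax[0]];z=P[:,2]
for x in range(-120,100,15):
    m=(abs(u-x)<4)&(abs(v)<16)&(z>42)&(z<70)
    if m.any(): print("sty",x,m.sum(),np.round(np.percentile(v[m],[3,97]),1),np.round(np.percentile(z[m],[10,50]),1))
m=(abs(v)<9)&(z>53.5)&(z<60); print("handle u",np.percentile(u[m],[1,99]))
m=(abs(v)<7)&(z>43)&(z<60); print("all u",np.percentile(u[m],[0.5,99.5]))
E
python3 chk.py
```

```text
t 10.0 pos [ 528.2 -274.8  109.3] rot [-179.8    0.2 -167.6] q1,6 [ -29. -131.] w 60.0 F [ 0.8  0.4 -1. ] 0.0
delta [89.9  2.2 83. ] roll units -0.02
sty -90 340 [-11.2   8.7] [54.8 56.1]
sty -75 588 [-13.   15.4] [47.3 56.2]
sty -60 484 [-12.1   9. ] [54.8 56.3]
sty -45 471 [-11.8   8.5] [54.7 56.2]
sty -30 488 [-11.9   7.8] [55.  56.4]
sty -15 515 [-12.    8.5] [54.7 56.1]
sty 0 475 [-12.1   8.5] [54.8 56.3]
sty 15 270 [-11.4   5.8] [50.4 51.4]
sty 30 500 [-15.2  14.8] [46.3 51.8]
sty 45 235 [-7.6  3.9] [50.6 51.4]
sty 60 209 [-7.7  3.3] [50.5 51.4]
sty 75 202 [-7.8  3.4] [50.5 51.4]
sty 90 148 [-6.7  2.2] [48.2 49.5]
handle u [-91.59742827   4.193197  ]
all u [-91.79977144  93.35872935]
```

The stylus is seated: its top surfaces put the centre line at z≈45 mm, it is within 1 mm along the rest, and it is in line. Next I'll regrip it by the handle.

Emit:
{"api": "arm_command", "payload": {
  "rows": [
    {"delta_pos": [20,0.4,0],"roll": 0,"jaw": 66},
    {"delta_pos": [50,0.4,0],"roll": 0,"jaw": 66},
    {"delta_pos": [80,0.4,0],"roll": 0,"jaw": 66},
    {"delta_pos": [89,0.4,0],"roll": 0,"jaw": 66},
    {"delta_pos": [89,0.4,0],"roll": 0,"jaw": 66},
    {"delta_pos": [89,0.4,20],"roll": 0,"jaw": 66},
    {"delta_pos": [89,0.4,45],"roll": 0,"jaw": 66},
    {"delta_pos": [89,0.4,68],"roll": 0,"jaw": 66},
    {"delta_pos": [89,0.4,79],"roll": 0,"jaw": 66},
    {"delta_pos": [89,0.4,83],"roll": 0,"jaw": 66},
    {"delta_pos": [89,0.4,83],"roll": 0,"jaw": 66},
    {"delta_pos": [89,0.4,83],"roll": 0,"jaw": 5},
    {"delta_pos": [89,0.4,83],"roll": 0,"jaw": 5},
    {"delta_pos": [89,0.4,83],"roll": 0,"jaw": 5},
    {"delta_pos": [89,0.4,83],"roll": 0,"jaw": 5},
    {"delta_pos": [89,0.4,83],"roll": 0,"jaw": 5},
    {"delta_pos": [89,0.4,83],"roll": 0,"jaw": 5},
    {"delta_pos": [89,0.4,83],"roll": 0,"jaw": 5},
    {"delta_pos": [89,0.4,83],"roll": 0,"jaw": 5},
    {"delta_pos": [89,0.4,83],"roll": 0,"jaw": 5}
  ],
  "squeeze": 45
}}

```text
time_s: 11.72
ee_pos: [440.3, -293.2, 24.6]
ee_rot: [-180.0, 0.0, -167.6]
force: [-0.2, -0.4, 2.0]
gripper_width: 21.9
gripper_force: 45.0
```

Emit:
{"api": "arm_command", "payload": {
  "rows": [
    {"delta_pos": [0,0,0],"roll": 0,"jaw": 5},
    {"delta_pos": [0,0,0],"roll": 0,"jaw": 5},
    {"delta_pos": [0,0,0],"roll": 0,"jaw": 5}
  ]
}}

```text
time_s: 11.97
ee_pos: [440.3, -293.2, 24.5]
ee_rot: [-180.0, 0.0, -167.6]
force: [-0.1, -1.4, 2.7]
gripper_width: 21.4
gripper_force: 45.0
```

Emit:
{"api": "arm_command", "payload": {
  "rows": [
    {"delta_pos": [0,0,-5],"roll": 0,"jaw": 5},
    {"delta_pos": [0,0,-15],"roll": 0,"jaw": 5},
    {"delta_pos": [0,0,-28],"roll": 0,"jaw": 5},
    {"delta_pos": [0,0,-42],"roll": 0,"jaw": 5},
    {"delta_pos": [0,0,-56],"roll": 0,"jaw": 5},
    {"delta_pos": [0,0,-70],"roll": 0,"jaw": 5},
    {"delta_pos": [0,0,-84],"roll": 0,"jaw": 5},
    {"delta_pos": [0,0,-94],"roll": 0,"jaw": 5},
    {"delta_pos": [0,0,-100],"roll": 0,"jaw": 5},
    {"delta_pos": [0,0,-100],"roll": 0,"jaw": 5}
  ]
}}

```text
time_s: 12.8
ee_pos: [440.7, -293.2, 125.7]
ee_rot: [-179.9, 0.1, -167.6]
force: [-0.2, -0.2, -0.5]
gripper_width: 21.5
gripper_force: 45.0
```

```bash
python3 - <<'E'
from h import *
b=np.radians(-4.7); cx=np.array([np.cos(b),np.sin(b)]); cy=np.array([-cx[1],cx[0]]); c0=np.array([690.5,-70.6])
W=np.load("top.npz")["W"].reshape(-1,3); p=W[:,:2]-c0;u=p@cx;v=p@cy;z=W[:,2]
for k in range(6):
    y=-75+30*k
    r=[]
    for x in(-55,-10):
        m=(abs(u-x)<12)&(abs(v-y)<10)&(z>88)&(z<102); r+=[round(float(np.median(v[m])),1) if m.any() else None,int(m.sum())]
    print("fin",y,r)
m=(abs(v)<88)&(z>88)&(z<102)&(abs(u)<90); print("fin u",np.percentile(u[m],[1,99]))
img=np.load("top.npz")["img"].reshape(-1,3).astype(int)
for k in range(5):
    y=-60+30*k; m=(abs(v-y)<8)&(z>88)&(img.sum(1)<150)&(abs(u)<50); print("lever",y,m.sum(),np.round(np.median(u[m]),1) if m.any() else "",np.round(np.median(v[m]),1) if m.any() else "",np.median(z[m]) if m.any() else "")
g=c0-210*cx-60*cy; print(g); go(g[0],g[1],125,175.3)
E
```

```text
fin -75 [-74.8, 36, -74.1, 42]
fin -45 [-44.7, 31, -45.8, 45]
fin -15 [-14.9, 33, -14.7, 31]
fin 15 [15.1, 29, 15.3, 30]
fin 45 [44.9, 28, 45.2, 26]
fin 75 [74.8, 27, 74.7, 25]
fin u [-69.19744187  20.30039062]
lever -60 46 -16.4 -59.1 99.80838419991295
lever -30 54 12.4 -29.4 97.46181517742662
lever 0 48 12.5 1.0 98.57319936244511
lever 30 48 12.6 30.7 97.89840042896043
lever 60 49 12.4 60.8 97.4861624396627
[ 476.28983825 -113.1911564 ]
t 12.8 pos [ 440.7 -293.2  125.7] rot [-1.799e+02  1.000e-01 -1.676e+02] q1,6 [ -35. -137.] w 21.5 F [-0.2 -0.2 -0.5] 44.99945819377899
delta [-73.4 168.2   0.6] roll units 3.42
```

Emit:
{"api": "arm_command", "payload": {
  "rows": [
    {"delta_pos": [-2,5,0],"roll": 0.1,"jaw": 5},
    {"delta_pos": [-7,17,0],"roll": 0.3,"jaw": 5},
    {"delta_pos": [-15,34,0],"roll": 0.7,"jaw": 5},
    {"delta_pos": [-23,53,0],"roll": 1.1,"jaw": 5},
    {"delta_pos": [-31,72,0],"roll": 1.5,"jaw": 5},
    {"delta_pos": [-40,91,0],"roll": 1.9,"jaw": 5},
    {"delta_pos": [-48,110,0],"roll": 2.2,"jaw": 5},
    {"delta_pos": [-56,129,0],"roll": 2.6,"jaw": 5},
    {"delta_pos": [-64,147,0],"roll": 3,"jaw": 5},
    {"delta_pos": [-70,160,0],"roll": 3.3,"jaw": 5},
    {"delta_pos": [-73,167,0],"roll": 3.42,"jaw": 5},
    {"delta_pos": [-73.4,168,0],"roll": 3.42,"jaw": 5},
    {"delta_pos": [-73.4,168,0],"roll": 3.42,"jaw": 5},
    {"delta_pos": [-73.4,168,10],"roll": 3.42,"jaw": 5},
    {"delta_pos": [-73.4,168,22],"roll": 3.42,"jaw": 5},
    {"delta_pos": [-73.4,168,36],"roll": 3.42,"jaw": 5},
    {"delta_pos": [-73.4,168,48],"roll": 3.42,"jaw": 5},
    {"delta_pos": [-73.4,168,55],"roll": 3.42,"jaw": 5},
    {"delta_pos": [-73.4,168,57],"roll": 3.42,"jaw": 5},
    {"delta_pos": [-73.4,168,57],"roll": 3.42,"jaw": 5}
  ]
}}

```text
time_s: 14.47
ee_pos: [475.3, -113.3, 66.5]
ee_rot: [180.0, -0.1, 175.2]
force: [0.5, -0.7, -1.7]
gripper_width: 21.6
gripper_force: 45.0
```

```bash
cat > con.py <<'E'
from h import *
b=np.radians(-4.7); cx=np.array([np.cos(b),np.sin(b)]); cy=np.array([-cx[1],cx[0]]); c0=np.array([690.5,-70.6])
g=c0-120*cx-60*cy; go(g[0],g[1],69,175.3)
s=env.state()["ee_pos"]; print("tcp in console",np.round([(s[:2]-c0)@cx,(s[:2]-c0)@cy],1))
f=env.grab_frame("top"); P=cloud(f).reshape(-1,3); p=P[:,:2]-c0;u=p@cx;v=p@cy;z=P[:,2]
g0=(s[:2]-c0)@cx
for x in np.arange(g0+40,g0+130,12):
    m=(abs(u-x)<5)&(abs(v+60)<12)&(z>82)&(z<108)
    if m.any(): print("sty",round(x),m.sum(),np.round(np.percentile(v[m],[3,50,97]),1),np.round(np.percentile(z[m],[10,50]),1))
m=(abs(v+60)<11)&(z>82)&(z<104)&(u<-20); print("tip u",np.percentile(u[m],99.5))
i=f["img"][100:340,280:480]; cv2.imwrite("pics/c%d.png"%(env.state()["time_s"]*100),cv2.resize(i,(500,600),interpolation=cv2.INTER_CUBIC))
E
python3 con.py
```

```text
t 14.47 pos [ 475.3 -113.3   66.5] rot [ 1.800e+02 -1.000e-01  1.752e+02] q1,6 [ -15. -100.] w 21.6 F [ 0.5 -0.7 -1.7] 44.99946177005768
delta [-91.    0.3  -2.6] roll units -0.01
tcp in console [-211.   -60.2]
sty -123 5 [-64.9 -61.3 -54.1] [91.4 92.2]
sty -111 37 [-64.8 -59.2 -54. ] [89.5 91.7]
sty -99 33 [-64.4 -58.9 -53.9] [86.5 91.2]
sty -87 18 [-64.4 -59.4 -55.4] [85.1 88.7]
tip u -20.172970700777846
```

Emit:
{"api": "arm_command", "payload": {
  "rows": [
    {"delta_pos": [-3,0,0],"roll": 0,"jaw": 5},
    {"delta_pos": [-10,0,0],"roll": 0,"jaw": 5},
    {"delta_pos": [-18,0,0],"roll": 0,"jaw": 5},
    {"delta_pos": [-26,0,0],"roll": 0,"jaw": 5},
    {"delta_pos": [-34,0,0],"roll": 0,"jaw": 5},
    {"delta_pos": [-42,0,0],"roll": 0,"jaw": 5},
    {"delta_pos": [-50,0,0],"roll": 0,"jaw": 5},
    {"delta_pos": [-56,0,0],"roll": 0,"jaw": 5},
    {"delta_pos": [-60,0,0],"roll": 0,"jaw": 5},
    {"delta_pos": [-60,0,0],"roll": 0,"jaw": 5}
  ],
  "squeeze": 50
}}

```text
time_s: 15.35
ee_pos: [536.6, -118.1, 67.2]
ee_rot: [180.0, 0.0, 175.3]
force: [-0.7, 0.6, -1.2]
gripper_width: 21.8
gripper_force: 50.0
```

```bash
python3 con.py; ls pics
```

```text
t 15.35 pos [ 536.6 -118.1   67.2] rot [180.    0.  175.3] q1,6 [-14. -99.] w 21.8 F [-0.7  0.6 -1.2] 49.99942123889923
delta [-29.5  -0.1  -1.8] roll units -0.0
tcp in console [-149.5  -59.9]
sty -25 11 [-63.1 -59.2 -55.2] [89.4 90.6]
tip u -20.265684975855002
c1451.png
c1540.png
side.png
top.png
w1.png
w2.png
w3.png
z.png
```

Centred in the channel with no contact yet. I'll push on now.

Emit:
{"api": "arm_command", "payload": {
  "rows": [
    {"delta_pos": [-3,0,0],"roll": 0,"jaw": 5},
    {"delta_pos": [-6,0,0],"roll": 0,"jaw": 5},
    {"delta_pos": [-9,0,0],"roll": 0,"jaw": 5},
    {"delta_pos": [-12,0,0],"roll": 0,"jaw": 5},
    {"delta_pos": [-15,0,0],"roll": 0,"jaw": 5},
    {"delta_pos": [-18,0,0],"roll": 0,"jaw": 5},
    {"delta_pos": [-21,0,0],"roll": 0,"jaw": 5},
    {"delta_pos": [-24,0,0],"roll": 0,"jaw": 5},
    {"delta_pos": [-26,0,0],"roll": 0,"jaw": 5},
    {"delta_pos": [-26,0,0],"roll": 0,"jaw": 5}
  ]
}}

```text
time_s: 16.23
ee_pos: [562.3, -120.2, 67.5]
ee_rot: [180.0, 0.1, 175.3]
force: [-0.7, 0.0, 0.3]
gripper_width: 21.7
gripper_force: 50.0
```

Emit:
{"api": "arm_command", "payload": {
  "rows": [
    {"delta_pos": [-1,0,0],"roll": 0,"jaw": 5},
    {"delta_pos": [-2,0,0],"roll": 0,"jaw": 5},
    {"delta_pos": [-2,0,0],"roll": 0,"jaw": 5}
  ]
}}

```text
time_s: 16.48
ee_pos: [563.7, -120.3, 67.3]
ee_rot: [180.0, 0.0, 175.3]
force: [-2.3, 0.2, 0.5]
gripper_width: 21.5
gripper_force: 50.0
```

Emit:
{"api": "arm_command", "payload": {
  "rows": [
    {"delta_pos": [-1,0,0],"roll": 0,"jaw": 5},
    {"delta_pos": [-2,0,0],"roll": 0,"jaw": 5},
    {"delta_pos": [-2,0,0],"roll": 0,"jaw": 5}
  ]
}}

```text
time_s: 16.73
ee_pos: [565.5, -120.5, 67.2]
ee_rot: [180.0, -0.0, 175.3]
force: [-1.5, 0.4, 0.0]
gripper_width: 21.9
gripper_force: 50.0
```

```bash
cat > lev.py <<'E'
from h import *
b=np.radians(-4.7); cx=np.array([np.cos(b),np.sin(b)]); cy=np.array([-cx[1],cx[0]]); c0=np.array([690.5,-70.6])
f=env.grab_frame("top"); P=cloud(f).reshape(-1,3); p=P[:,:2]-c0;u=p@cx;v=p@cy;z=P[:,2]; img=f["img"].reshape(-1,3).astype(int)
for k in range(5):
    y=-60+30*k; m=(abs(v-y)<8)&(z>88)&(img.sum(1)<150)&(abs(u)<50); print("lever",y,m.sum(),np.round(np.percentile(u[m],[10,50,90]),1) if m.any() else "")
E
python3 lev.py
```

```text
lever -60 26 [13.  15.  17.4]
lever -30 41 [ 9.2 13.4 17.5]
lever 0 46 [ 8.  12.2 17.2]
lever 30 44 [ 8.9 13.1 17.3]
lever 60 45 [ 7.8 12.3 16.9]
```

Nearly over. I'll keep pushing in small steps until it meets the stop.

Emit:
{"api": "arm_command", "payload": {
  "rows": [
    {"delta_pos": [-1,0,0],"roll": 0,"jaw": 5},
    {"delta_pos": [-2,0,0],"roll": 0,"jaw": 5},
    {"delta_pos": [-2,0,0],"roll": 0,"jaw": 5}
  ]
}}

```text
time_s: 17.03
ee_pos: [566.1, -120.5, 67.1]
ee_rot: [180.0, -0.2, 175.3]
force: [-6.2, 0.4, 2.1]
gripper_width: 21.6
gripper_force: 50.0
```

Emit:
{"api": "arm_command", "payload": {
  "rows": [
    {"delta_pos": [-1,0,0],"roll": 0,"jaw": 5},
    {"delta_pos": [-1,0,0],"roll": 0,"jaw": 5},
    {"delta_pos": [-1,0,0],"roll": 0,"jaw": 5}
  ]
}}

```text
time_s: 17.28
ee_pos: [566.2, -120.5, 67.1]
ee_rot: [180.0, -0.3, 175.3]
force: [-7.9, 1.2, 2.7]
gripper_width: 21.5
gripper_force: 50.0
```

```bash
python3 lev.py
```

```text
lever -60 15 [15.7 16.5 18.4]
lever -30 45 [ 7.9 12.5 17.2]
lever 0 45 [ 8.5 12.4 16.7]
lever 30 45 [ 8.2 12.7 17.8]
lever 60 44 [ 7.9 12.2 16.3]
```

The lever is hard against its stop: force is rising and the arm no longer advances. I'll retract along the channel.

Emit:
{"api": "arm_command", "payload": {
  "rows": [
    {"delta_pos": [0,0,0],"roll": 0,"jaw": 5},
    {"delta_pos": [4,0,0],"roll": 0,"jaw": 5},
    {"delta_pos": [10,0,0],"roll": 0,"jaw": 5},
    {"delta_pos": [18,0,0],"roll": 0,"jaw": 5},
    {"delta_pos": [27,0,0],"roll": 0,"jaw": 5},
    {"delta_pos": [36,0,0],"roll": 0,"jaw": 5},
    {"delta_pos": [45,0,0],"roll": 0,"jaw": 5},
    {"delta_pos": [54,0,0],"roll": 0,"jaw": 5},
    {"delta_pos": [63,0,0],"roll": 0,"jaw": 5},
    {"delta_pos": [72,0,0],"roll": 0,"jaw": 5},
    {"delta_pos": [81,0,0],"roll": 0,"jaw": 5},
    {"delta_pos": [89,0,0],"roll": 0,"jaw": 5},
    {"delta_pos": [94,0,0],"roll": 0,"jaw": 5},
    {"delta_pos": [95,0,0],"roll": 0,"jaw": 5},
    {"delta_pos": [95,0,-10],"roll": 0,"jaw": 5},
    {"delta_pos": [95,0,-25],"roll": 0,"jaw": 5},
    {"delta_pos": [95,0,-40],"roll": 0,"jaw": 5},
    {"delta_pos": [95,0,-52],"roll": 0,"jaw": 5},
    {"delta_pos": [95,0,-58],"roll": 0,"jaw": 5},
    {"delta_pos": [95,0,-58],"roll": 0,"jaw": 5}
  ]
}}

```text
time_s: 19.0
ee_pos: [475.1, -113.2, 126.6]
ee_rot: [-180.0, 0.2, 175.3]
force: [0.2, -0.9, -0.6]
gripper_width: 21.5
gripper_force: 50.0
```

```bash
python3 lev.py; python3 -c "
from h import *
go(440.3,-293.2,125,-167.6)"
```

```text
lever -60 48 [ 8.9 13.1 17.2]
lever -30 41 [ 8.7 12.7 17.5]
lever 0 49 [ 7.6 12.  17.4]
lever 30 46 [ 8.3 13.2 17.1]
lever 60 45 [ 7.5 11.8 16.4]
t 19.05 pos [ 474.3 -113.   125.6] rot [-1.800e+02  1.000e-01  1.753e+02] q1,6 [ -15. -100.] w 21.5 F [-0.1 -0.1 -1.4] 49.9994033575058
delta [  19.1 -182.4    0.6] roll units -3.42
```

All five levers now match. I'll carry the stylus back to the rest.

Emit:
{"api": "arm_command", "payload": {
  "rows": [
    {"delta_pos": [0.5,-5,0],"roll": -0.1,"jaw": 5},
    {"delta_pos": [2,-17,0],"roll": -0.3,"jaw": 5},
    {"delta_pos": [3.5,-34,0],"roll": -0.6,"jaw": 5},
    {"delta_pos": [5.5,-53,0],"roll": -1,"jaw": 5},
    {"delta_pos": [7.5,-72,0],"roll": -1.3,"jaw": 5},
    {"delta_pos": [9.5,-91,0],"roll": -1.7,"jaw": 5},
    {"delta_pos": [11.5,-110,0],"roll": -2.1,"jaw": 5},
    {"delta_pos": [13.5,-129,0],"roll": -2.4,"jaw": 5},
    {"delta_pos": [15.5,-148,0],"roll": -2.8,"jaw": 5},
    {"delta_pos": [17.5,-165,0],"roll": -3.1,"jaw": 5},
    {"delta_pos": [18.5,-177,0],"roll": -3.3,"jaw": 5},
    {"delta_pos": [19,-182,0],"roll": -3.42,"jaw": 5},
    {"delta_pos": [19,-182.4,0],"roll": -3.42,"jaw": 5},
    {"delta_pos": [19,-182.4,8],"roll": -3.42,"jaw": 5},
    {"delta_pos": [19,-182.4,20],"roll": -3.42,"jaw": 5},
    {"delta_pos": [19,-182.4,35],"roll": -3.42,"jaw": 5},
    {"delta_pos": [19,-182.4,50],"roll": -3.42,"jaw": 5},
    {"delta_pos": [19,-182.4,58],"roll": -3.42,"jaw": 5},
    {"delta_pos": [19,-182.4,60],"roll": -3.42,"jaw": 5},
    {"delta_pos": [19,-182.4,60],"roll": -3.42,"jaw": 5}
  ]
}}

```text
time_s: 20.72
ee_pos: [439.6, -292.3, 64.6]
ee_rot: [179.9, -0.1, -167.6]
force: [-0.2, -0.2, -1.5]
gripper_width: 21.9
gripper_force: 50.0
```

```bash
python3 - <<'E'
from h import *
go(440.3,-293.2,24.5,-167.6)
a=np.radians(12.5); ax=np.array([np.cos(a),np.sin(a)]); r0=np.array([469.6,-285.6])
def rep(P,n):
    P=P.reshape(-1,3);p=P[:,:2]-r0;u=p@ax;v=p@[-ax[1],ax[0]];z=P[:,2]
    for x in range(-100,105,15):
        m=(abs(u-x)<4)&(abs(v)<18)&(z>75)&(z<105)
        if m.any(): print(n,x,m.sum(),np.round(np.percentile(v[m],[3,50,97]),1),np.round(np.percentile(z[m],[10,50,90]),1))
rep(cloud(env.grab_frame("top")),"top"); rep(wcloud()[0],"wr")
E
```

```text
t 20.72 pos [ 439.6 -292.3   64.6] rot [ 1.799e+02 -1.000e-01 -1.676e+02] q1,6 [ -35. -137.] w 21.9 F [-0.2 -0.2 -1.5] 49.999483823776245
delta [-0.5 -1.1 40.1] roll units 0.0
top -85 66 [-9.1  3.9 11.8] [85.1 94.9 97.3]
top -70 1 [-9.1 -9.1 -9.1] [95.1 95.1 95.1]
top 5 23 [-7.3  2.7  8. ] [84.7 90.2 92.3]
top 20 36 [-5.   1.8  6.5] [82.8 89.3 91.9]
top 35 34 [-4.5  2.7  6.8] [85.7 89.4 91.9]
top 50 35 [-4.7  2.6  6.6] [85.4 88.9 90.7]
top 65 35 [-5.6  2.7  7. ] [86.1 89.9 92.3]
top 80 34 [-4.6  1.9  6.9] [83.7 89.7 91.9]
top 95 12 [-3.3  1.3  4.6] [84.9 87.4 88.7]
wr -85 1199 [-11.5  -1.3   9. ] [95.9 97.  97.9]
wr -70 1072 [-11.3  -1.4   8.8] [95.7 96.9 97.8]
wr -55 1001 [-11.5  -1.4   9.1] [95.6 96.8 97.7]
wr -40 998 [-12.2  -1.    9.7] [95.5 96.8 97.9]
wr -10 697 [-11.4  -1.1   8.8] [95.5 96.8 97.6]
wr 5 1 [10.3 10.3 10.3] [91.4 91.4 91.4]
```

Emit:
{"api": "arm_command", "payload": {
  "rows": [
    {"delta_pos": [-0.5,-0.9,3],"roll": 0,"jaw": 5},
    {"delta_pos": [-0.5,-0.9,9],"roll": 0,"jaw": 5},
    {"delta_pos": [-0.5,-0.9,16],"roll": 0,"jaw": 5},
    {"delta_pos": [-0.5,-0.9,22],"roll": 0,"jaw": 5},
    {"delta_pos": [-0.5,-0.9,27],"roll": 0,"jaw": 5},
    {"delta_pos": [-0.5,-0.9,31],"roll": 0,"jaw": 5},
    {"delta_pos": [-0.5,-0.9,35],"roll": 0,"jaw": 5},
    {"delta_pos": [-0.5,-0.9,38],"roll": 0,"jaw": 5},
    {"delta_pos": [-0.5,-0.9,39.5],"roll": 0,"jaw": 5},
    {"delta_pos": [-0.5,-0.9,39.5],"roll": 0,"jaw": 5},
    {"delta_pos": [-0.5,-0.9,39.5],"roll": 0,"jaw": 5}
  ]
}}

```text
time_s: 21.73
ee_pos: [440.3, -293.6, 25.7]
ee_rot: [180.0, -0.0, -167.6]
force: [-0.3, 1.3, -0.6]
gripper_width: 21.5
gripper_force: 50.0
```

Emit:
{"api": "arm_command", "payload": {
  "rows": [
    {"delta_pos": [0,0,1],"roll": 0,"jaw": 5},
    {"delta_pos": [0,0,1],"roll": 0,"jaw": 5},
    {"delta_pos": [0,0,1],"roll": 0,"jaw": 66},
    {"delta_pos": [0,0,1],"roll": 0,"jaw": 66},
    {"delta_pos": [0,0,1],"roll": 0,"jaw": 66},
    {"delta_pos": [0,0,1],"roll": 0,"jaw": 66},
    {"delta_pos": [0,0,1],"roll": 0,"jaw": 66},
    {"delta_pos": [0,0,1],"roll": 0,"jaw": 66},
    {"delta_pos": [0,0,1],"roll": 0,"jaw": 66},
    {"delta_pos": [0,0,1],"roll": 0,"jaw": 66},
    {"delta_pos": [0,0,-15],"roll": 0,"jaw": 66},
    {"delta_pos": [0,0,-45],"roll": 0,"jaw": 66},
    {"delta_pos": [0,0,-80],"roll": 0,"jaw": 66},
    {"delta_pos": [-50,0,-90],"roll": 0,"jaw": 66},
    {"delta_pos": [-90,0,-90],"roll": 0,"jaw": 66},
    {"delta_pos": [-90,0,-90],"roll": 0,"jaw": 66},
    {"delta_pos": [-90,0,-90],"roll": 0,"jaw": 66},
    {"delta_pos": [-90,0,-90],"roll": 0,"jaw": 66}
  ]
}}

```text
time_s: 23.23
ee_pos: [527.6, -274.1, 115.0]
ee_rot: [179.9, -0.1, -167.6]
force: [-0.5, 0.0, -0.6]
gripper_width: 60.2
gripper_force: 0.0
```

```bash
python3 chk.py; python3 lev.py
```

```text
t 23.23 pos [ 527.6 -274.1  115. ] rot [ 1.799e+02 -1.000e-01 -1.676e+02] q1,6 [ -29. -131.] w 60.2 F [-0.5  0.  -0.6] 0.0
delta [88.9  1.1 89.2] roll units -0.01
sty -90 332 [-11.1   8.6] [54.6 56. ]
sty -75 538 [-12.8  15.1] [46.8 56.2]
sty -60 463 [-12.3   9.1] [54.9 56.3]
sty -45 450 [-12.4   8.5] [54.2 56.3]
sty -30 436 [-11.8   7.9] [54.9 56.3]
sty -15 454 [-11.9   7.9] [54.7 56.2]
sty 0 459 [-12.    8.6] [55.  56.2]
sty 15 261 [-8.7  3.7] [50.3 51.3]
sty 30 475 [-15.1  15.1] [46.8 51.7]
sty 45 217 [-7.3  3.8] [50.6 51.4]
sty 60 206 [-7.4  3.9] [50.6 51.3]
sty 75 193 [-7.5  4. ] [50.5 51.3]
sty 90 127 [-6.3  1.3] [49.  49.7]
handle u [-91.90043954   4.43477868]
all u [-92.1129153   93.42621984]
lever -60 47 [ 9.1 13.2 17.4]
lever -30 46 [ 8.8 12.8 17.3]
lever 0 46 [ 9.1 12.8 17.5]
lever 30 46 [ 8.4 12.9 17.2]
lever 60 44 [ 7.9 12.8 16.7]
```

View pics/w3.png

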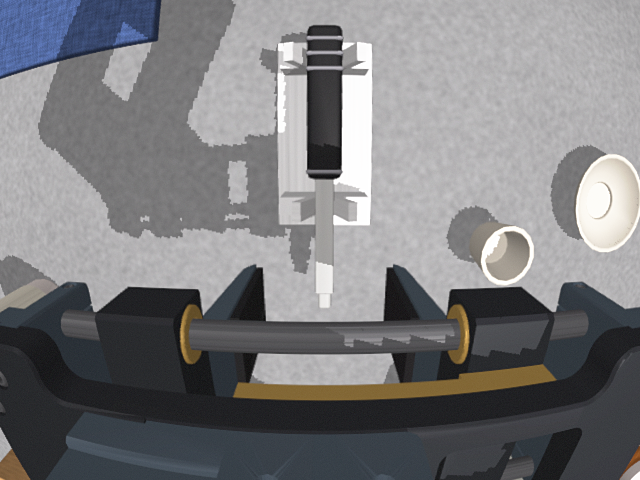

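The stylus lies in both notches, from the handle at pixel (324,100) to the tip at (324,300), with the gripper clear above it. The levers all read alike.

```bash
python3 -c "
from workcell import env
print(env.job_done())"
```

```text
the job is handed in; nothing more can be done
None
```

The job is handed in at about 23 s of the 67 s allowed, but the hand-in call returned no verdict: the far-right lever was pushed to its stop, all five levers now read the same, and the stylus lies released in both notches of the rest.

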